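# Set out the welded flasks on their matching discs

### The arm

A 6-joint arm with a two-finger parallel gripper is mounted at the origin on the work surface. World frame = base frame: x ahead of the robot, y to its left, z up, the work surface at z = 0. Lengths are in m, angles in rad, forces in N, time in s.
With the tool pointing down it reaches from about 0.4 to 0.925 m from the base axis. Payload 12.5 kg.
Tool frame: the origin (TCP) lies midway between the tips of the shut fingers; the grasp point (between the pads) lies 19 mm behind it (manip.tcp_to_grasp is the z of the grasp point in the tool frame, in m); z points along the fingers, y is the line along which they close (so a half turn about z gives the same grasp; the last joint's range is limited). The gripper opens to 95 mm and grips with 3 to 60 N. Pads are 20 mm wide; open, the fingers measure 119 mm over their backs; the gripper's body (75 mm by 180 mm) begins 59 mm behind the grasp point.
Start: joints at [-1.253, 0.491, 1.559, -0, 1.092, -0.106], TCP at [0.257, -0.57, 0.215] pointing down, gripper open.
Joint ranges: [-3.1, 3.1], [-0.84, 2.19], [0.05, 2.79], [-1.13, 4.28], [0.06, 2.93], [-2.69, 2.69]. Speed limits (rad/s): [2.22, 2.22, 2.79, 3.14, 3.14, 3.14].

### API

Orientations are given as [roll, pitch, yaw] about the fixed x, y, z axes, in that order (R = Rz(yaw) Ry(pitch) Rx(roll)).
In Python, from plant import manip, cams, models gives the robot as it stands. Calls block until the motion is done:
- manip.move_ptp(position, orientation): joint-space move of the TCP to a pose.
- manip.movel(position, rotation=None, feed=0.15, contact_N=None): straight line of the TCP; rotation=None keeps the orientation; feed is the mean speed in m/s. With contact_N (N) it stops when the force on the tool has changed by that much, and returns True; else False.
- manip.set_joints(angles): joint-space move.
- manip.set_gripper(opening, force=None): finger opening in m; force is the grip in N (None keeps the last); returns when the fingers have stopped.
- manip.sleep(seconds).
- manip.ik(position, orientation): joint angles nearest the present ones, or None.
- manip.get_obs(): the state.
- cams.snapshot(name): name is "scene" or "top" or "wrist"; returns the picture (384x512x3 uint8, blue, green, red); there is no depth.
- cams.camera_model(name): a dict with "intrinsics" (3x3 intrinsics, pixels), "world_from_camera" (4x4, takes a point from camera to world coordinates). Camera axes: x right, y down, z forward; pixel columns grow to the right and rows downward; lengths in m; the calibration is good to about 2 mm. A picture is of the moment at which its call begins: read the wrist's pose just before it. camera_model takes no time and is no camera call; for the wrist camera it gives the pose at the moment of the call.
A pose or a line that the arm cannot do raises manip.MotionError and nothing moves.
- manip.close_job(): hands the job in; it is judged then, once.
Trained networks look in the newest picture that a camera, given by its name, has taken for a name from the list of things; names that differ only in an ending like _2 or _b are one class to them, and where a whole thing is asked for, a point or a joint stands for the part that bears it (a point fixed in the world has none). Each returns a list of dicts, best first, with "score" (0 to 1); they miss things now and then, are a little off and sometimes report something else, mostly with a low value. They report only what shows in the picture. A call takes as long as a camera call. They do not tell look-alikes from the thing itself.
- models.outline_of(camera, query): "mask" (384x512 bool, what is visible of it) and "point" ([column, row] in pixels, amid what is visible of it).
- models.place_of(camera, query): "point" ([column, row] in pixels: a listed point, or the origin of a listed thing).
The state is a dict: "time": time; "qpos": joint angles; "dq": joint speeds; "effort": joint torques, N m; "ee_pos": TCP position; "eef_rot": TCP orientation; "force": force on the tool from outside, world axes, zero at the start; "ft_torque": the same for the moment, N m; "opening": finger opening in m; "grip_force": force on a finger pad.
Only numpy, scipy, OpenCV 4.12 (cv2) and the standard library are available. Lean on these libraries where they do the work, as an engineer would, in place of code of your own. Each camera call takes 0.05 s, during which the arm holds its last target. There are 200 camera calls.

### The job

Stand each of the four white flasks upright on the black disc that carries its own outline and cap colour, centred on the outline and, unless it is round, turned to line up with it; one flask has been left on the wrong disc. Do not tip any flask over, and leave the aluminium horn block and the spanner where they are.

Things in the scene. Friction and masses are not known exactly. Their poses are not given: they have to be found in the camera images.
- flask_oval: White plastic flask, racetrack-oval from above, 76 x 44 mm, with a red screw cap (26 mm across, 12 mm tall, on the axis). Straight-sided to 74 mm above the underside, whole flask 96 mm tall, about 60 g, stands upright. Origin: centre of the underside; z up. x: along the 76 mm length; y: across the 44 mm width.
- flask_round: White plastic flask, round, 54 mm diameter, with a blue screw cap (26 mm across, 12 mm tall, on the axis). Straight-sided to 70 mm above the underside, whole flask 96 mm tall, about 60 g, stands upright. Origin: centre of the underside; z up. Any yaw is the same.
- flask_square: White plastic flask, square from above, 48 x 48 mm, with a green screw cap (26 mm across, 12 mm tall, on the axis). Straight-sided to 70 mm above the underside, whole flask 92 mm tall, about 60 g, stands upright. Origin: centre of the underside; z up. x and y: square to its sides.
- flask_slim: White plastic flask, slim rectangle from above, 74 x 30 mm, with a yellow screw cap (26 mm across, 12 mm tall, on the axis). Straight-sided to 76 mm above the underside, whole flask 98 mm tall, about 60 g, stands upright. Origin: centre of the underside; z up. x: along the 74 mm length; y: across the 30 mm width. Starts on the disc with the blue round outline.
- disc_oval: Fixed black disc, 110 mm across, 6 mm thick, flat top with a flush red racetrack-oval outline, 84 x 52 mm, filled in (the flask's base plus 4 mm all round). Origin: centre of the underside, so its top is 6 mm above; x: along the 84 mm length of the outline.
- disc_round: Fixed black disc, 110 mm across, 6 mm thick, flat top with a flush blue round outline, 62 mm across, filled in (the flask's base plus 4 mm all round). Origin: centre of the underside, so its top is 6 mm above; any yaw is the same.
- disc_square: Fixed black disc, 110 mm across, 6 mm thick, flat top with a flush green square outline, 56 x 56 mm, filled in (the flask's base plus 4 mm all round). Origin: centre of the underside, so its top is 6 mm above; x and y: square to the outline's sides.
- disc_slim: Fixed black disc, 110 mm across, 6 mm thick, flat top with a flush yellow slim rectangular outline, 82 x 38 mm, filled in (the flask's base plus 4 mm all round). Origin: centre of the underside, so its top is 6 mm above; x: along the 82 mm length of the outline.
- horn: Bystander: loose stepped aluminium welding horn block, 62 x 44 mm at the base, 90 mm tall, 0.55 kg, standing among the flasks. Origin: centre of the underside. To be left alone.
- spanner: Bystander: loose steel open-ended spanner, about 190 mm long, lying flat beyond the discs, roughly across the robot's view (its x axis along its length). To be left alone.
There are look-alikes about, which are no part of the job. What is shaped like the flask_round but purple is not meant.

How it is judged:
By the outcome, as a careful person would: the job done as asked, in the order asked, and still so for the second after the job is handed in, with the robot touching nothing.
It also fails if it takes over 104 s, if anything falls off the work surface, if the arm or the gripper's body presses on something with over 40 N, if the wrist force passes 120 N, or if a joint passes its speed limit or range.

## Working session

There is one attempt and no reset: what is moved stays moved. The work goes in short steps, each a Python script; the robot and the scene stay as the last script left them, time stands still between calls to the robot, and variables do not carry over. Pictures are saved under pics/ and viewed, at most 14 in all, crops included, and the job is handed in when it is done.

```bash
mkdir -p pics; ls
python3 - <<'E'
from plant import manip,cams,models
import cv2,numpy as np
for n in ("top","scene"):
    im=cams.snapshot(n); cv2.imwrite(f"pics/{n}0.png",im)
    m=cams.camera_model(n); print(n,np.round(m["intrinsics"],1).tolist(),np.round(m["world_from_camera"],3).tolist())
    for q in "flask_oval flask_round flask_square flask_slim disc_oval disc_round disc_square disc_slim horn spanner".split():
        print(q,[(np.round(r["point"]).tolist(),round(r["score"],2)) for r in models.place_of(n,q)][:4])
print(manip.get_obs()["time"],manip.tcp_to_grasp, manip.get_obs()["eef_rot"])
E
```

```text
pics
top [[418.4, 0.0, 263.3], [0.0, 418.4, 196.3], [0.0, 0.0, 1.0]] [[0.029, -0.997, 0.071, 0.469], [-1.0, -0.029, 0.001, 0.01], [0.001, -0.071, -0.997, 1.064], [0.0, 0.0, 0.0, 1.0]]
flask_oval [([235.0, 228.0], 0.95), ([298.0, 177.0], 0.64)]
flask_round [([276.0, 234.0], 0.95), ([355.0, 234.0], 0.92), ([315.0, 240.0], 0.89), ([316.0, 282.0], 0.67)]
flask_square [([315.0, 238.0], 0.72), ([143.0, 237.0], 0.71)]
flask_slim [([392.0, 172.0], 0.7)]
disc_oval [([154.0, 161.0], 0.86)]
disc_round [([394.0, 174.0], 0.77)]
disc_square [([229.0, 160.0], 0.63), ([297.0, 175.0], 0.58)]
disc_slim [([230.0, 161.0], 0.66)]
horn [([392.0, 232.0], 0.9)]
spanner [([297.0, 117.0], 0.69)]
scene [[372.9, 0.0, 255.0], [0.0, 372.9, 192.4], [0.0, 0.0, 1.0]] [[0.686, 0.609, -0.399, 0.89], [0.728, -0.564, 0.391, -0.349], [0.013, -0.558, -0.829, 0.742], [0.0, 0.0, 0.0, 1.0]]
flask_oval [([262.0, 162.0], 0.76)]
flask_round [([159.0, 229.0], 0.93), ([191.0, 199.0], 0.77), ([161.0, 174.0], 0.76), ([223.0, 182.0], 0.64)]
flask_square [([306.0, 106.0], 0.63)]
flask_slim [([165.0, 312.0], 0.97), ([128.0, 252.0], 0.71)]
disc_oval [([361.0, 149.0], 0.77)]
disc_round [([168.0, 308.0], 0.72)]
disc_square [([189.0, 198.0], 0.52)]
disc_slim [([312.0, 192.0], 0.63)]
horn [([128.0, 255.0], 0.85)]
spanner [([305.0, 277.0], 0.8), ([126.0, 255.0], 0.35)]
1.1 -0.0188 [ 3.14152431e+00 -2.90012960e-06  4.23782895e-01]
```

Run:
```python
import cv2
for n in ("top","scene"):
    im=cv2.imread(f"pics/{n}0.png")
    if n=="top": im=im[80:320,100:440]; im=cv2.resize(im,(800,565),interpolation=cv2.INTER_CUBIC)
    else: im=im[60:384,60:460]; im=cv2.resize(im,(740,600),interpolation=cv2.INTER_CUBIC)
    cv2.imwrite(f"pics/{n}0v.png",im)
```

```text
(no output)
```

View pics/top0v.png

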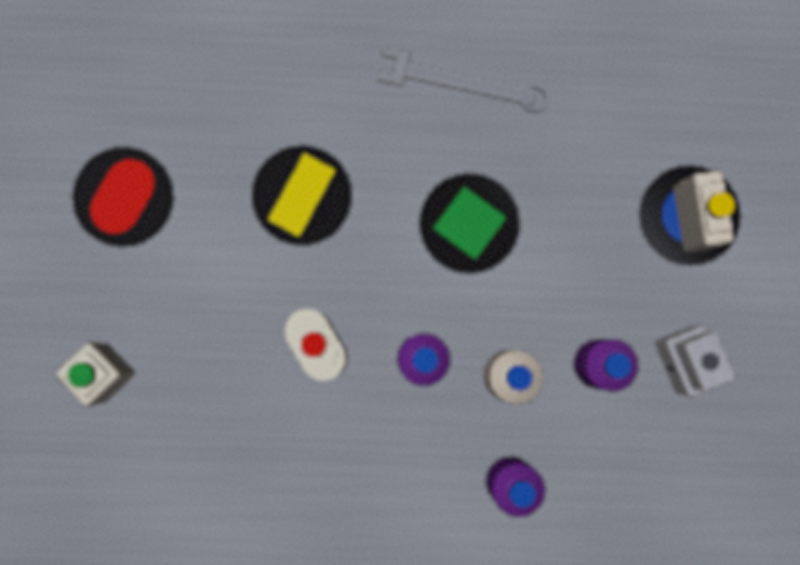

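View pics/scene0v.png

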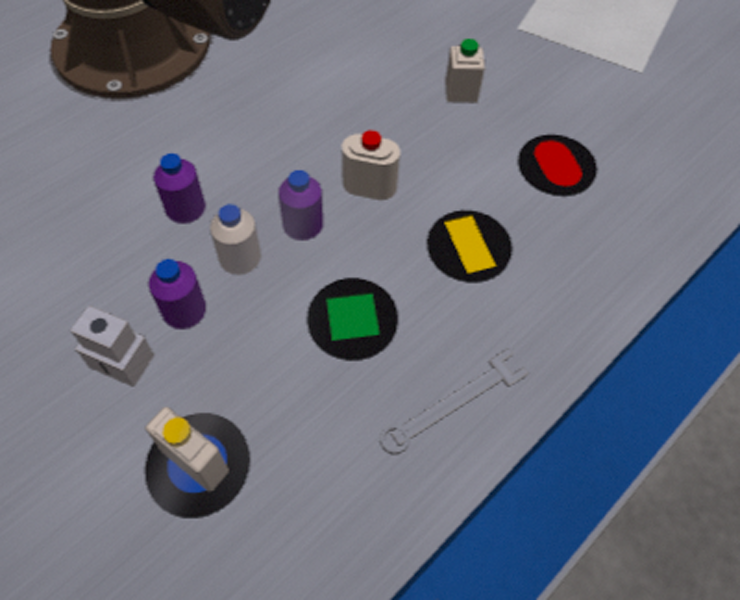

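```bash
cat > h.py <<'E'
from plant import manip,cams,models
import cv2,numpy as np
H=dict(oval=.096,round=.096,square=.092,slim=.098)
SH=dict(oval=.074,round=.070,square=.070,slim=.076)
HUE=dict(oval=(0,8),round=(105,125),square=(50,80),slim=(20,32))
def ray(cm,px,z):
    K=cm["intrinsics"];T=cm["world_from_camera"]
    d=T[:3,:3]@np.linalg.solve(K,[px[0],px[1],1.]); return (T[:3,3]+d*(z-T[2,3])/d[2])[:2]
def pix(cm,p):
    T=np.linalg.inv(cm["world_from_camera"]); c=T[:3,:3]@p+T[:3,3]; q=cm["intrinsics"]@c; return q[:2]/q[2]
def colmask(im,k):
    h=cv2.cvtColor(im,cv2.COLOR_BGR2HSV); lo,hi=HUE[k]
    m=cv2.inRange(h,(lo,140,60),(hi,255,255))
    if k=="oval": m|=cv2.inRange(h,(172,140,60),(180,255,255))
    return m
def blobs(im,cm,k,z,amin=25):
    """coloured blobs -> list of world xy, yaw of long side, sizes (at height z)"""
    out=[]
    for c in cv2.findContours(colmask(im,k),cv2.RETR_EXTERNAL,cv2.CHAIN_APPROX_NONE)[0]:
        if cv2.contourArea(c)<amin: continue
        out.append(rect(c,cm,z))
    return out
def rect(c,cm,z):
    w=np.array([ray(cm,p,z) for p in c.reshape(-1,2)])
    M=cv2.moments((w*1e3).astype(np.float32).reshape(-1,1,2)); ctr=np.array([M["m10"],M["m01"]])/M["m00"]/1e3
    (x,y),(a,b),t=cv2.minAreaRect((w*1e3).astype(np.float32))
    if a<b: a,b,t=b,a,t+90
    return np.round(ctr,4),np.array([x,y]).round(1),round(t%180,1),(round(a,1),round(b,1))
def wrapyaw(y): return (y+np.pi/2)%np.pi-np.pi/2
E
python3 - <<'E'
from h import *
im=cv2.imread("pics/top0.png"); cm=cams.camera_model("top")
for k in H:
    print(k,"disc",*[b for b in blobs(im,cm,k,.006)if b[3][0]>40],sep="\n  ")
    print(k,"cap",*[b for b in blobs(im,cm,k,H[k]) if b[3][0]<40],sep="\n  ")
o=manip.get_obs(); import scipy.spatial.transform as s
R=s.Rotation.from_euler("xyz",o["eef_rot"]).as_matrix(); c=cams.camera_model("wrist")["world_from_camera"]
print(np.round(R.T@(c[:3,3]-o["ee_pos"]),4),np.round(R.T@c[:3,:3],3),cams.camera_model("wrist")["intrinsics"])
E
```

```text
oval
  disc
  (array([0.6207, 0.2978]), array([620.9, 297.7]), 152.8, (89.0, 57.8))
oval
  cap
  (array([0.4666, 0.0784]), array([466.6,  78.4]), 91.7, (18.5, 18.4))
  (array([ 0.5466, -0.5593]), array([ 548.7, -558.1]), 179.3, (21.3, 11.6))
  (array([ 0.8886, -0.2461]), array([ 888.9, -247.3]), 91.7, (33.5, 29.3))
  (array([0.8886, 0.4395]), array([888.3, 440.3]), 91.7, (33.7, 29.4))
round
  disc
  (array([0.1085, 0.6249]), array([108.1, 624.7]), 1.6, (84.0, 47.7))
  (array([ 0.6146, -0.2958]), array([ 613.9, -294.8]), 9.9, (52.0, 16.8))
  (array([ 0.9078, -0.0218]), array([9.091e+02, 8.000e-01]), 90.0, (1042.6, 74.2))
round
  cap
  (array([ 0.328 , -0.1288]), array([ 328.4, -129. ]), 46.8, (25.5, 24.2))
  (array([ 0.4402, -0.1236]), array([ 440.3, -124. ]), 91.7, (20.7, 18.3))
  (array([ 0.4547, -0.2199]), array([ 454.5, -220.5]), 91.7, (25.4, 23.0))
  (array([ 0.4544, -0.0311]), array([454.2, -30.9]), 136.5, (24.5, 22.7))
square
  disc
  (array([ 0.6026, -0.0788]), array([602.7, -79.1]), 144.8, (60.4, 59.5))
square
  cap
  (array([0.4306, 0.3062]), array([430.1, 306.4]), 92.9, (18.5, 18.4))
  (array([ 0.8873, -0.3418]), array([ 887.2, -342.8]), 90.2, (31.0, 27.2))
  (array([0.8881, 0.3461]), array([889. , 346.5]), 138.1, (32.0, 26.0))
slim
  disc
  (array([0.6279, 0.1038]), array([627.9, 103.8]), 153.6, (88.9, 44.0))
  (array([ 0.9108, -0.2646]), array([ 917.1, -267.5]), 91.7, (54.0, 32.0))
  (array([0.9115, 0.4718]), array([916.8, 474.6]), 91.7, (56.7, 32.1))
slim
  cap
  (array([ 0.6162, -0.3208]), array([ 617.4, -320.4]), 91.7, (25.7, 23.4))
[ 6.860e-02 -1.000e-04 -1.705e-01] [[ 0.001 -0.969 -0.247]
 [ 1.     0.001 -0.   ]
 [ 0.001 -0.247  0.969]] [[298.3827427    0.         252.28376731]
 [  0.         298.3827427  190.34812287]
 [  0.           0.           1.        ]]
```

```bash
cat >> h.py <<'E'
def look(xy,h=.25):
    manip.move_ptp([xy[0]+.0686,xy[1],h],[np.pi,0,np.pi]); manip.sleep(.15)
    cm=cams.camera_model("wrist"); return cams.snapshot("wrist"),cm
def near(L,xy,r=.05): return [b for b in L if np.hypot(*(b[0]-xy))<r]
def flask(k,xy,im,cm):
    print(k,"cap",near(blobs(im,cm,k,H[k],100),xy))
    for r in models.outline_of("wrist","flask_"+k)[:3]:
        c=max(cv2.findContours(r["mask"].astype(np.uint8),cv2.RETR_EXTERNAL,cv2.CHAIN_APPROX_NONE)[0],key=cv2.contourArea)
        b=rect(c,cm,SH[k])
        if np.hypot(*(b[0]-xy))<.06: print("   body",round(r["score"],2),b)
E
python3 - <<'E'
from h import *
ims=[]
for t,k,xy in [("f","slim",(.616,-.321)),("d","square",(.603,-.079)),("d","slim",(.628,.104)),("d","oval",(.621,.298)),("f","square",(.4306,.306)),("f","oval",(.4666,.0784)),("f","round",(.440,-.124))]:
    im,cm=look(xy); ims.append(im)
    cv2.imwrite(f"pics/w_{t}_{k}.png",im)
    if t=="d": print(k,"disc",near(blobs(im,cm,k,.006,200),xy))
    else: flask(k,xy,im,cm)
cv2.imwrite("pics/w1.png",cv2.resize(np.vstack([np.hstack([ims[0],ims[4]]),np.hstack([ims[5],ims[6]])]),(800,600)))
print(manip.get_obs()["time"])
E
```

```text
slim cap [(array([ 0.6155, -0.3187]), array([ 615.6, -318.8]), 45.5, (24.2, 24.1))]
   body 0.61 (array([ 0.6163, -0.3187]), array([ 616.2, -318.8]), 10.5, (74.5, 30.5))
square disc [(array([ 0.6029, -0.0795]), array([602.9, -79.5]), 144.9, (56.4, 56.3))]
slim disc [(array([0.6282, 0.103 ]), array([628. , 102.9]), 153.3, (83.1, 39.2))]
oval disc [(array([0.621 , 0.2969]), array([620.7, 296.9]), 153.4, (84.5, 53.3))]
square cap [(array([0.4307, 0.3066]), array([430.6, 306.2]), 0.5, (22.7, 22.4))]
   body 0.84 (array([0.431 , 0.3069]), array([430.9, 307.4]), 45.2, (48.2, 46.8))
oval cap [(array([0.4669, 0.0784]), array([466.7,  78.3]), 134.6, (22.9, 22.8))]
   body 0.79 (array([0.4671, 0.0789]), array([467.1,  78.9]), 32.7, (75.5, 44.6))
round cap [(array([ 0.4401, -0.1246]), array([ 440. , -125.1]), 90.2, (23.2, 22.5))]
   body 0.79 (array([ 0.4405, -0.1243]), array([ 440.1, -124.3]), 110.1, (53.9, 52.5))
9.5583
```

View pics/w1.png

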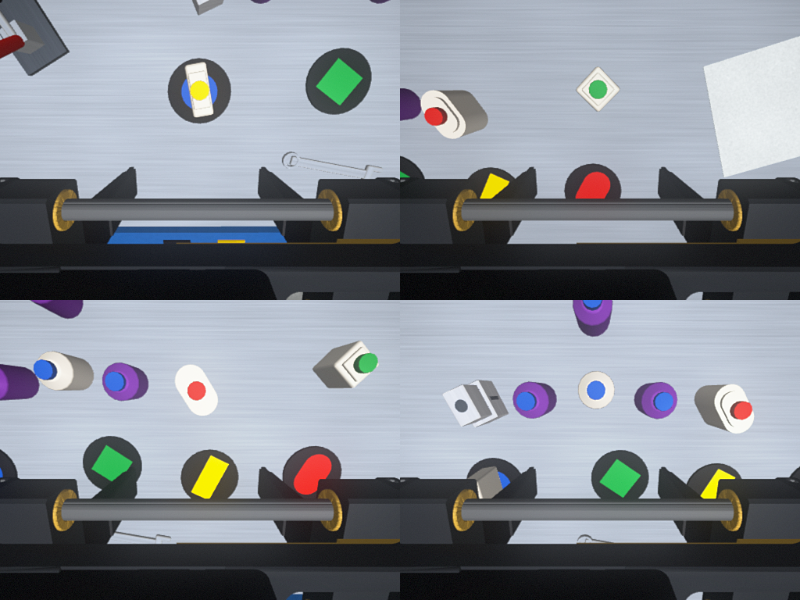

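```bash
cat >> h.py <<'E'
def best(xy,deg,step=180):
    j1=np.degrees(np.arctan2(xy[1],xy[0]))
    c=[deg+step*n for n in range(-6,7)]
    return np.radians(min(c,key=lambda y:abs(j1+90-y)))
def pick(xy,deg,base,op,step=180):
    o=[np.pi,0,best(xy,deg,step)]; manip.set_gripper(op)
    manip.move_ptp([*xy,.16+base],o)
    manip.movel([*xy,base+.031],feed=.12)
    manip.set_gripper(0.01,force=15)
    ob=manip.get_obs(); print("grip",round(ob["opening"],4),round(float(np.max(ob["grip_force"])),1))
    manip.movel([*xy,base+.16],feed=.15)
def place(xy,deg,op,step=180):
    o=[np.pi,0,best(xy,deg,step)]
    manip.move_ptp([*xy,.17],o); manip.movel([*xy,.05],feed=.12)
    c=manip.movel([*xy,.034],feed=.015,contact_N=3)
    ob=manip.get_obs(); print("contact",c,np.round(ob["ee_pos"],4),"held",round(ob["opening"],4))
    manip.set_gripper(op); manip.movel([*xy,.17],feed=.2)
    print("t",manip.get_obs()["time"])
E
python3 - <<'E'
from h import *
pick((.6158,-.3188),10.5,.006,.06)
place((.6281,.1030),153.4,.06)
im,cm=look((.6281,.103)); cv2.imwrite("pics/p_slim.png",im); flask("slim",(.628,.103),im,cm)
im,cm=look((.614,-.30)); cv2.imwrite("pics/d_round.png",im); print(blobs(im,cm,"round",.006,1000))
E
```

```text
grip 0.0299 15.0
contact True [0.6281 0.103  0.037 ] held 0.0296
t 20.65
slim cap [(array([0.6269, 0.1032]), array([626.7, 103.4]), 90.0, (24.0, 23.3))]
   body 0.76 (array([0.6273, 0.1034]), array([627.3, 103.3]), 153.3, (73.9, 29.9))
[(array([ 0.8984, -0.2978]), array([ 899.9, -297.5]), 90.1, (235.0, 34.4)), (array([ 0.6185, -0.3184]), array([ 618.4, -318.6]), 0.1, (61.7, 61.0))]
```

Run:
```python
from h import *
pick((.4402,-.1245),90,0,.078)
place((.6185,-.3184),90,.078)
pick((.4309,.3067),45.2,0,.075,90)
place((.6029,-.0793),144.9,.075,90)
pick((.4670,.0786),32.7,0,.070)
place((.6208,.2970),153.2,.070)
ims=[]
for k,xy in [("oval",(.6208,.297)),("slim",(.6281,.103)),("square",(.6029,-.0793)),("round",(.6185,-.3184))]:
    im,cm=look(xy); ims.append(im); flask(k,xy,im,cm)
im=cams.snapshot("top")
cv2.imwrite("pics/end.png",cv2.resize(np.vstack([np.hstack(ims[:2]),np.hstack(ims[2:])]),(800,600)))
print(manip.get_obs()["time"])
```

```text
grip 0.0538 15.0
contact True [ 0.6184 -0.3184  0.0372] held 0.0531
t 32.35
grip 0.0479 15.0
contact True [ 0.6029 -0.0793  0.037 ] held 0.0478
t 42.8083
grip 0.0441 15.0
contact True [0.6207 0.297  0.0371] held 0.0438
t 51.8167
oval cap [(array([0.6196, 0.2972]), array([619.3, 297.3]), 90.0, (24.1, 23.4))]
   body 0.68 (array([0.6195, 0.2976]), array([619.7, 297.5]), 153.6, (77.2, 45.9))
slim cap [(array([0.6269, 0.1032]), array([626.7, 103. ]), 0.2, (24.3, 24.1))]
   body 0.9 (array([0.6268, 0.1034]), array([626.7, 103.5]), 153.3, (75.9, 31.6))
square cap [(array([ 0.6019, -0.0796]), array([601.9, -79.4]), 45.7, (23.1, 23.0))]
   body 0.91 (array([ 0.6019, -0.0793]), array([601.8, -79.2]), 54.4, (49.6, 49.0))
round cap [(array([ 0.6176, -0.3185]), array([ 617.5, -318.6]), 27.9, (24.0, 23.5))]
   body 0.64 (array([ 0.6176, -0.318 ]), array([ 618.2, -318. ]), 0.2, (53.0, 52.6))
55.9333
```

View pics/end.png

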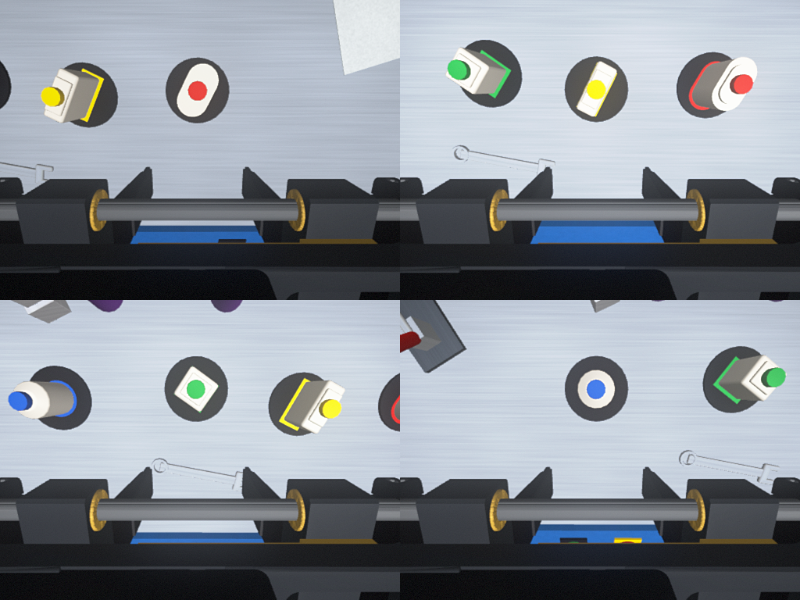

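All four flasks stand upright and centred on their own outlines, within about 1.2 mm and 1°. The spanner and horn look unmoved.

```bash
python3 -c "
from plant import manip
print(manip.close_job())"
```

```text
the job is handed in; nothing more can be done
None
```

The job is handed in: all four flasks stand upright on their matching discs, within about 1.2 mm and 1° of their outlines by the wrist camera, about 56 s on the robot's clock, and the horn and spanner were left alone.

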